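# Spacer plates into the gauge rack

### The job

Put the two loose spacer plates into the gauge rack on the bench, the thick one in the widest slot and the medium one in the middle slot, each fully home on its step, upright and let go. The jaws are never quite where they seem, so feel for each mouth and press only gently, never forcing or banging the rack. Leave the thin plate in its slot and the other things on the bench where they are.

Things in the scene. Friction and masses are not known exactly. Their poses are not given: they have to be found in the camera images.
- plate_thick: thick aluminium spacer plate, 60 mm wide (its x), 20 mm thick (its y), 75 mm high (its z), with a bolt slot 20 x 12 mm through its faces (24 to 36 mm above its lower edge); either face may point either way. Origin: centre of its lower edge. About 0.24 kg. Starts upright in a grooved timber block
- plate_medium: medium aluminium spacer plate, 60 mm wide (its x), 13 mm thick (its y), 75 mm high (its z), with a bolt slot 20 x 12 mm through its faces (24 to 36 mm above its lower edge); either face may point either way. Origin: centre of its lower edge. About 0.15 kg. Starts upright in a grooved timber block
- plate_thin: thin aluminium spacer plate, 60 mm wide (its x), 7 mm thick (its y), 75 mm high (its z), with a bolt slot 20 x 12 mm through its faces (24 to 36 mm above its lower edge); either face may point either way. Origin: centre of its lower edge. About 0.08 kg. Already home in the narrowest slot (8.5 mm, rack's -y end); leave it
- rack: gauge rack screwed to the bench: dark base 84 x 226 mm, three grey jaw pairs in a row along its y, nominally 70 mm apart, 60 mm deep along x, tops at z 75 mm. Each slot has open ends and narrows at a step at z 40 mm, where the right plate's lower edge rests (40 mm stands out above); too thick a plate stops at the mouth, too thin a one falls past the step. Origin: centre of the underside
- slot_wide (a point): nominal centre of the wide slot's mouth, at the jaw tops, at the rack's +y end. Slot 21.5 mm wide, 14.5 below the step; 1.5 mm 45 degree chamfers at the mouth, cheeks 12 mm thick. These jaws are clamped wherever last left, up to 9 mm either way along the rack's y from this point; no reading tells it, so find the mouth by feel. They do not slide below about 25 N
- slot_mid (a point): nominal centre of the middle slot's mouth, at the jaw tops. Slot 14.5 mm wide, 8.5 below the step; chamfers and cheeks as the wide one's. These jaws are clamped wherever last left, up to 9 mm either way along the rack's y from this point; no reading tells it, so find the mouth by feel. They do not slide below about 25 N
- block_a: fixed timber block 86 x 64 x 30 mm high with a groove along its x, 24 mm wide and 15 mm deep (groove floor 15 mm above the bench), in which one of the two plates stands upright, loose. Origin: centre of its underside
- block_b: fixed timber block 86 x 64 x 30 mm high with a groove along its x, 24 mm wide and 15 mm deep (groove floor 15 mm above the bench), in which one of the two plates stands upright, loose. Origin: centre of its underside
- screwdriver: bystander: screwdriver lying on the bench nearest the robot. To be left alone
- bracket: bystander: small steel angle bracket 50 x 30 x 44 mm high. To be left alone
- wrench: bystander: wrench lying on the bench. To be left alone
- tin: bystander: steel tin, 66 mm across, 100 mm high. To be left alone
- reel: bystander: small empty wooden reel, 100 mm across, 56 mm high. To be left alone
- pot: bystander: black plastic pot, 80 mm across, 70 mm high. To be left alone

How it is judged:
At the end, for the whole second after the job is handed in: Thick plate in the wide and medium plate in the middle slot: lower edge within 3.5 mm of its step, within 13 mm of the slot's nominal place along the row and 12 mm along the slot, upright to 0.08 rad, at rest, released; thin plate still home (y of plate_thick in the frame of rack between 0.057 and 0.083 m and x of plate_thick in the frame of rack between -0.012 and 0.012 m and z of plate_thick in the frame of rack between 0.0365 and 0.0435 m and angle between each of plate_thick, plate_medium's own z axis and vertical below 0.08 rad and linear speed of each of plate_thick, plate_medium below 0.02 m/s and contact force between each of plate_thick, plate_medium and the fingers below 0.05 N and y of plate_medium in the frame of rack between -0.013 and 0.013 m and x of plate_medium in the frame of rack between -0.012 and 0.012 m and z of plate_medium in the frame of rack between 0.0365 and 0.0435 m and z of plate_thin in the frame of rack between 0.0365 and 0.0435 m and y of plate_thin in the frame of rack between -0.078 and -0.062 m); the robot touches nothing.
It fails at once if the rack is loaded with more than 35 N (contact force between anything else and rack above 35 N).
It fails at once if the thin plate is taken out or shifted more than 15 mm (distance of plate_thin from where it was at the start of the episode above 0.015 m).
It fails at once if a bystander is moved more than 30 mm (distance of any of screwdriver, bracket, wrench, tin, reel, pot from where it was at the start of the episode above 0.03 m).
It also fails if it takes over 72 s, if anything falls off the work surface, if the arm or the gripper's body presses on something with over 40 N, if the wrist force passes 120 N, or if a joint passes its speed limit or range.

### The arm

A 6-joint arm with a two-finger parallel gripper is mounted at the origin on the work surface. World frame = base frame: x ahead of the robot, y to its left, z up, the work surface at z = 0. Lengths are in m, angles in rad, forces in N, time in s.
With the tool pointing down it reaches from about 0.375 to 0.9 m from the base axis. Payload 3.1 kg.
Tool frame: the origin (TCP) lies at the very end of the fingers, on their centre line; the grasp point (between the pads) lies 19 mm behind it (manip.hold_point_z is the distance from the TCP to the grasp point, in m); y points along the fingers, z is the direction in which the jaws open and shut, and the axes are right-handed (so a half turn about y gives the same grasp; the last joint's range is limited). The gripper opens to 85 mm and grips with 20 to 120 N. Pads are 22 mm wide; open, the fingers measure 114 mm over their backs; the gripper's body (76 mm by 85 mm) begins 54 mm behind the grasp point. The pads swing forward as they close: fully open they stand 13 mm farther back than shut.
Start: joints at [1.133, 0.527, 1.433, -0, 1.181, -0.178], TCP at [0.161, 0.604, 0.231] pointing down, gripper open.
Joint ranges: [-3.08, 3.08], [-0.75, 2.2], [0.22, 2.44], [-1.43, 4.57], [0, 2.65], [-2.85, 2.85]. Speed limits (rad/s): [2.79, 2.79, 3.14, 3.14, 3.14, 3.14].

### API

Orientations are given as a unit quaternion [x, y, z, w].
In Python, from station import manip, eyes, workorder gives the robot as it stands. The module is installed in compiled form; this text tells all that it offers.
- The arm moves only by the shell command python3 -m jog 'ROWS' [OPENING] [FORCE]. ROWS is JSON, a list of rows, each a list of 2 entries, a list of its own where there are three numbers: the shift along the tool's x, y, z in cm, then the turn about the tool's y in rad. A call has 1 to 20 rows; each row is the pose to reach, as a shift and turn from the pose commanded when the call began, along the tool's axes at that moment; what a row does not reach only later rows make up. A row lasts 1/12 s, in which the tool goes at most 41.7 mm and 7.16 degrees, less where a joint would pass 70% of its speed; a pose out of reach is approached as far as the arm can. A call with a gripper value outside its range is refused whole. OPENING is the finger opening in cm, from 0 to 8.54, set as the call begins (- or left out, the last holds). The fingers move at their own pace and stop on an object; FORCE is the grip in N (left out, the last holds). Time passes only in rows, so rows that repeat a pose let the fingers close. It gives the time, the measured TCP pose, the force and the opening at its end, in the units of the state.
- manip.sense(): the state, without advancing time (a new reading comes with each control period).
- eyes.snapshot(name): name is "side" or "top" or "wrist"; returns a dict with "frame" (384x512x3 uint8, red, green, blue), "vfov" (degrees; the focal length in pixels is half the picture's height over the tangent of half this angle, whatever the lens; pixels are square), "cx", "cy" (the principal point, pixels), "rvec" (rotation vector, rad) and "tvec" (3), from world to camera coordinates, as OpenCV has them. Camera axes: x right, y down, z forward; pixel columns grow to the right and rows downward; lengths in m; the calibration is good to about 2 mm. A picture is of the moment at which its call begins. There is no depth.
- workorder.sign_off(): hands the job in, once; it reports no verdict.
The state is a dict: "t": time; "q": joint angles; "qd": joint speeds; "tau": joint torques, N m; "tcp_pos": TCP position; "tool_rot": TCP orientation; "force": force on the tool from outside, world axes, zero at the start; "ft_torque": the same for the moment, N m; "finger_gap": opening from 0.0 (shut) to 1.0 (fully open).
Only numpy, scipy, OpenCV 4.12 (cv2) and the standard library are available. Lean on these libraries where they do the work, as an engineer would, in place of code of your own. Each camera call takes 0.05 s, during which the arm holds its last target. There are 200 camera calls.

## Working session

There is one attempt and no reset: what is moved stays moved. The work goes in short steps, Python scripts to look and compute and a shell command to move; the robot and the scene stay as the last step left them, time stands still between calls to the robot, and variables do not carry over. Pictures are saved under pics/ and viewed, about 8 in all and at most 12, crops included, and the job is handed in when it is done.

```bash
mkdir -p pics
cat > h.py <<'E'
import numpy as np, cv2
from station import manip, eyes, workorder
from scipy.spatial.transform import Rotation as R
def snap(n):
    s=eyes.snapshot(n); return s
def cam(s):
    f=s["frame"].shape[0]/2/np.tan(np.radians(s["vfov"])/2)
    K=np.array([[f,0,s["cx"]],[0,f,s["cy"]],[0,0,1]]); Rm=cv2.Rodrigues(np.array(s["rvec"],float))[0]
    return K,Rm,np.array(s["tvec"],float)
def onplane(s,uv,z):
    K,Rm,t=cam(s); c=-Rm.T@t; uv=np.atleast_2d(uv).astype(float)
    d=(Rm.T@np.linalg.inv(K)@np.c_[uv,np.ones(len(uv))].T).T
    return c+d*((z-c[2])/d[:,2])[:,None]
def proj(s,P):
    K,Rm,t=cam(s); p=(K@(Rm@np.atleast_2d(P).T+t[:,None])).T; return p[:,:2]/p[:,2:]
def save(s,fn,crop=None,k=1):
    im=s["frame"][:,:,::-1]
    if crop: im=im[crop[1]:crop[3],crop[0]:crop[2]]
    cv2.imwrite("pics/"+fn,cv2.resize(im,None,fx=k,fy=k,interpolation=cv2.INTER_CUBIC))
E
python3 - <<'E'
from h import *
import pickle
S={}
for n in("top","side","wrist"):
    S[n]=snap(n); K,Rm,t=cam(S[n]); print(n,S[n]["vfov"],-Rm.T@t,Rm[2])
pickle.dump(S,open("s0.pkl","wb"))
save(S["top"],"top.png",None,1.5);save(S["side"],"side.png",None,1.5);save(S["wrist"],"wrist.png",None,1)
st=manip.sense();print(st, R.from_quat(st["tool_rot"]).as_matrix())
print(manip.hold_point_z)
E
```

```text
top 48.91181039340757 [0.30359558 0.02269404 1.17657413] [ 0.20649602 -0.02157788 -0.97820948]
side 42.35918613711396 [ 0.46825786 -1.08680539  1.11330136] [ 0.02504968  0.73009197 -0.68288962]
wrist 63.22682345812321 [0.07876496 0.62514288 0.37208368] [ 0.31624857 -0.08724421 -0.94465618]
{'t': 0.15, 'q': array([ 1.13248076e+00,  5.28297110e-01,  1.43361722e+00,  3.60880817e-05,
        1.18136912e+00, -1.78502991e-01]), 'qd': array([-0.00126127, -0.00245239, -0.0012928 ,  0.00155994, -0.00141302,
       -0.00023456]), 'tau': array([ 4.31643921e-04, -4.42744517e+01, -1.78274846e+01, -2.45275769e-04,
        5.62705842e-03,  1.70181539e-05]), 'tcp_pos': array([0.1602914 , 0.60353356, 0.23052813]), 'tool_rot': array([ 0.70171385, -0.09179695,  0.09141156, -0.70058185]), 'force': array([ 0.36068817, -0.53603238, -0.08951437]), 'ft_torque': array([-0.00659425, -0.03802579,  0.01423065]), 'finger_gap': 1.0025314373723415} [[ 9.66434492e-01 -7.47828402e-04  2.56912072e-01]
 [-2.56912945e-01 -1.51679070e-03  9.66433359e-01]
 [-3.33044474e-04 -9.99998570e-01 -1.65800564e-03]]
0.0187
```

View pics/top.png

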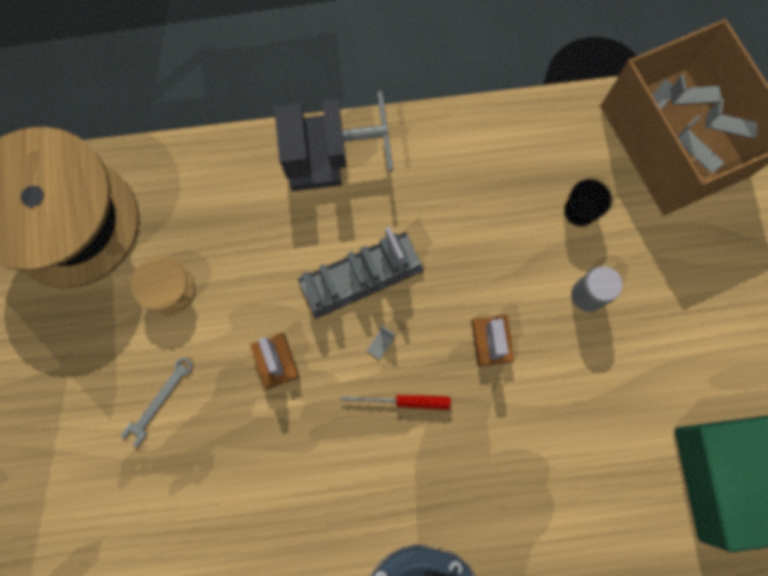

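View pics/side.png

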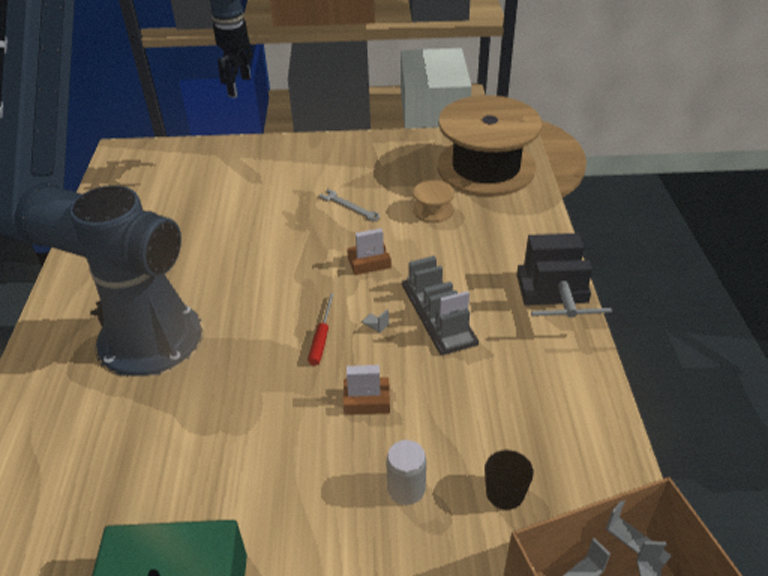

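Top view (1.5× pixels): block at (275,360) with one plate, block at (493,340) with the other, rack from (312,300) to (415,245) with the thin plate at (395,245), bracket (380,343), and screwdriver (400,400). Next I'll measure with masks.

Run:
```python
from h import *
import pickle
S=pickle.load(open("s0.pkl","rb")); s=S["top"]; im=s["frame"]
hsv=cv2.cvtColor(im,cv2.COLOR_RGB2HSV)
print(s["cx"],s["cy"])
def comps(m,z,name,roi,amin=40):
    k=np.zeros_like(m);x0,y0,x1,y1=roi;k[y0:y1,x0:x1]=m[y0:y1,x0:x1]
    n,l,st,c=cv2.connectedComponentsWithStats(k)
    for i in range(1,n):
        if st[i,4]<amin: continue
        pts=np.argwhere(l==i)[:,::-1].astype(np.float32)
        P=onplane(s,pts,z)[:,:2].astype(np.float32)*1000
        r=cv2.minAreaRect(P); h=cv2.boxPoints(r)
        print(name,st[i],"px",c[i].round(1),"ctr",np.round(r[0],1),"size",np.round(r[1],1),"ang",round(r[2],1),"box",h.round(0).tolist())
for (u,v) in [(265,357),(498,335),(396,245),(285,350),(484,350),(345,280),(380,340),(322,290),(335,305)]:
    print((u,v),im[int(v/1.5),int(u/1.5)],hsv[int(v/1.5),int(u/1.5)])
H,Sx,V=[hsv[...,i].astype(int) for i in range(3)]
bright=((V>150)&(Sx<50)).astype(np.uint8)
comps(bright,.09,"plate",(150,140,360,270),25)
brown=((H<12)&(Sx>130)&(V>60)&(V<200)).astype(np.uint8)
comps(brown,.03,"block",(150,200,360,270))
grey=((Sx<90)&(V<140)).astype(np.uint8)
comps(grey,.0,"rack",(190,145,290,215),100)
save(s,"topc.png",(150,140,360,275),3.8)
save(S["side"],"sidec.png",(200,140,340,285),4.1)
```

```text
256.14479450842634 199.26350157601823
(265, 357) [148 124 115] [  8  57 148]
(498, 335) [164 161 166] [138   8 166]
(396, 245) [147 144 150] [135  10 150]
(285, 350) [120  77  37] [ 14 176 120]
(484, 350) [128  83  38] [ 15 179 128]
(345, 280) [110 114 110] [ 60   9 114]
(380, 340) [119 122 119] [ 60   6 122]
(322, 290) [105 108 105] [ 60   7 108]
(335, 305) [43 47 48] [96 27 48]
plate [329 213   9  22 141] px [332.8 224.1] ctr [ 443.1 -190. ] size [17.1 55.7] ang 89.9 box [[415.0, -199.0], [471.0, -199.0], [471.0, -182.0], [415.0, -181.0]]
plate [173 225  10  22  89] px [177.6 235.5] ctr [463.7 212.2] size [57.3 10.5] ang 13.1 box [[435.0, 211.0], [437.0, 201.0], [493.0, 214.0], [490.0, 224.0]]
block [264 263  37   7 247] px [281.3 266.1] ctr [355.  -48.2] size [96.7 15.9] ang 82.7 box [[341.0, -95.0], [357.0, -97.0], [369.0, -1.0], [353.0, 1.0]]
rack [ 199  155   83   57 2365] px [239.5 182.7] ctr [612.2  37.7] size [ 98.9 231.4] ang 17.1 box [[531.0, 134.0], [599.0, -87.0], [693.0, -58.0], [625.0, 163.0]]
```

View pics/topc.png

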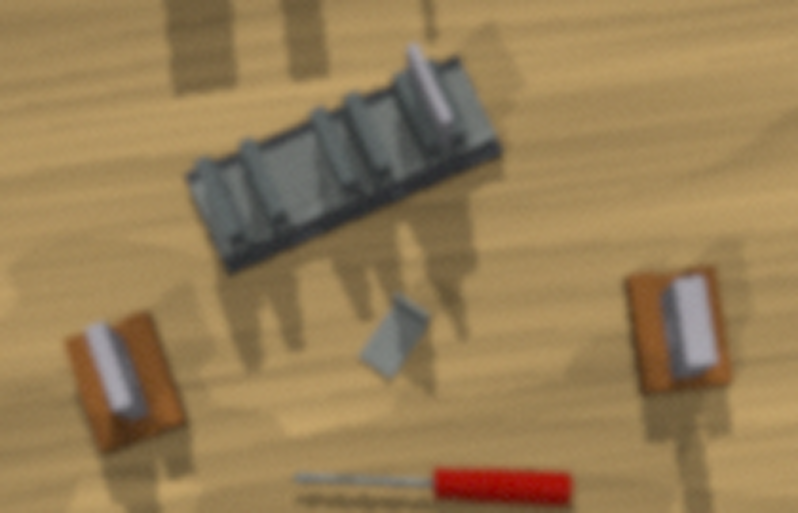

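View pics/sidec.png

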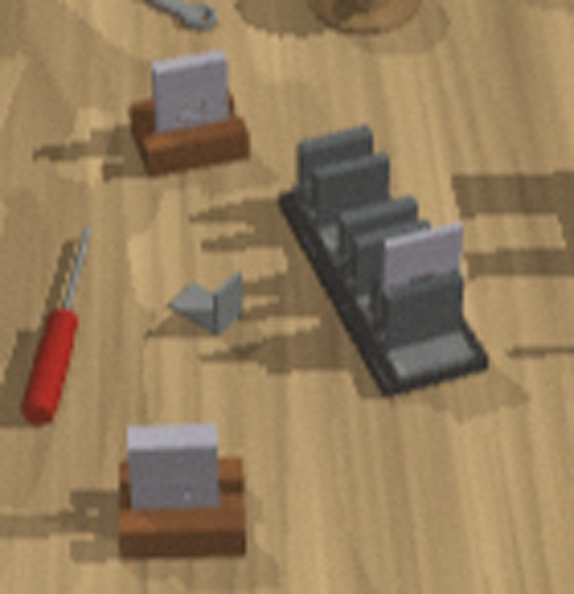

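The thick plate is in the right block (top ≈ (443,-190) mm), and the medium plate in the left (≈ (464,212), yaw ≈ 13°). The rack yaw is ≈ 17°, with +y to the left. I'll start with the medium plate.

```bash
cat >> h.py <<'E'
def go(P,yawdeg,q=None):
    st=manip.sense(); M=R.from_quat(st["tool_rot"]).as_matrix()
    d=M.T@(np.array(P)-st["tcp_pos"])*100
    y=np.arctan2(M[1,0],M[0,0]); print("shift cm",d.round(2),"turn",round(-(np.radians(yawdeg)-y),3),"rows>=",np.linalg.norm(d)/4.17)
def stat():
    st=manip.sense(); M=R.from_quat(st["tool_rot"]).as_matrix()
    print("t",round(st["t"],2),"tcp",(st["tcp_pos"]*1000).round(1),"yaw",round(np.degrees(np.arctan2(M[1,0],M[0,0])),2),"down",M[:,1].round(4),"F",st["force"].round(1),"gap",round(st["finger_gap"],3))
E
python3 -c "
from h import *
go((.45,.21,.20),13)"
```

```text
shift cm [ 38.11   3.09 -30.58] turn -0.487 rows>= 11.741583742076992
```

```bash
python3 -m jog '[[[38.1,3,-30.6],-0.487],[[38.1,3,-30.6],-0.487],[[38.1,3,-30.6],-0.487],[[38.1,3,-30.6],-0.487],[[38.1,3,-30.6],-0.487],[[38.1,3,-30.6],-0.487],[[38.1,3,-30.6],-0.487],[[38.1,3,-30.6],-0.487],[[38.1,3,-30.6],-0.487],[[38.1,3,-30.6],-0.487],[[38.1,3,-30.6],-0.487],[[38.1,3,-30.6],-0.487],[[38.1,3,-30.6],-0.487],[[38.1,3,-30.6],-0.487],[[38.1,3,-30.6],-0.487],[[38.1,3,-30.6],-0.487]]' 8.5 30
python3 - <<'E'
from h import *
import pickle
stat(); s=snap("wrist"); pickle.dump(s,open("w1.pkl","wb")); save(s,"w1.png",None,1.5)
E
```

```text
t: 1.48
tcp_pos: [0.4489, 0.2113, 0.2011]
tool_rot: [-0.702, -0.08, 0.081, 0.703]
force: [-0.1, 0.1, 0.3]
finger_gap: 0.998
t 1.48 tcp [448.9 211.3 201.1] yaw 13.1 down [-1.2e-03  1.0e-04 -1.0e+00] F [-0.1  0.1  0.3] gap 0.998
```

View pics/w1.png

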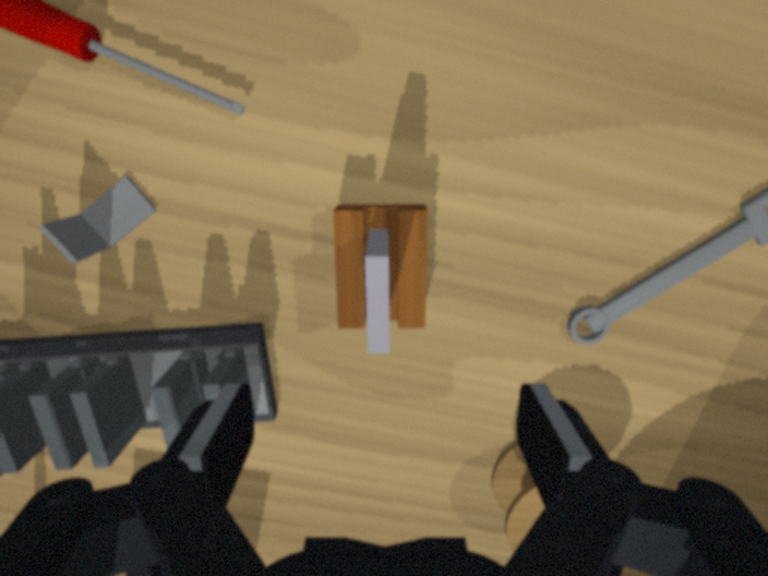

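Wrist view (1.5× px): medium plate top face spans (365,262)–(390,353), the block (335,205)–(427,328), and the rack's +y end is at (265,325)–(275,415).

Run:
```python
from h import *
import pickle
s=pickle.load(open("w1.pkl","rb")); im=s["frame"]; hsv=cv2.cvtColor(im,cv2.COLOR_RGB2HSV)
print(im[205,251],im[168,251],im[300//3*2,251],im[220,230])
lum=im[...,2].astype(int)
m=np.zeros(im.shape[:2],np.uint8); m[150:245,235:270]=((lum>140)[150:245,235:270])
n,l,st,c=cv2.connectedComponentsWithStats(m); i=1+np.argmax(st[1:,4]); print(st[i])
P=onplane(s,np.argwhere(l==i)[:,::-1],.09)[:,:2].astype(np.float32)*1000
print("plate",cv2.minAreaRect(P), P.mean(0))
m=np.zeros(im.shape[:2],np.uint8); H,S_,V=[hsv[...,k].astype(int) for k in range(3)]
m[130:225,215:292]=((H<13)&(S_>165))[130:225,215:292]
n,l,st,c=cv2.connectedComponentsWithStats(m); print(st[1:])
pts=np.argwhere(m)[:,::-1]; P=onplane(s,pts,.03)[:,:2].astype(np.float32)*1000
print("block",cv2.minAreaRect(P))
# rack end edge pts
print("rack",onplane(s,np.array([[262,325],[275,415]])/1.5,.012)*1000)
```

```text
[159 156 166] [ 95  94 101] [163 160 169] [160 137  94]
[244 171  16  64 924]
plate ((462.4405517578125, 209.37554931640625), (58.567806243896484, 12.634149551391602), 13.51526165008545) [461.67722 209.06744]
[[262 142   1   1   1]
 [261 147   1   1   1]
 [266 148   1   1   1]
 [264 156   1   1   1]
 [263 159   1   1   1]]
block ((425.90655517578125, 213.08758544921875), (17.351058959960938, 4.816247463226318), 22.666412353515625)
rack [[527.57362112 132.00121015  12.        ]
 [605.30241862 153.85222471  12.        ]]
```

```bash
python3 -c "
from h import *
go((.4624,.2094,.060),13.5)"
```

```text
shift cm [ 1.28 14.12 -0.52] turn -0.006 rows>= 3.4032365207212503
```

```bash
python3 -m jog '[[[1.3,3,-0.5],-0.006],[[1.3,7,-0.5],-0.006],[[1.3,11,-0.5],-0.006],[[1.3,14.1,-0.5],-0.006],[[1.3,14.1,-0.5],-0.006],[[1.3,14.1,-0.5],-0.006]]' 8.5 40
python3 -m jog '[[[0,0,0],0],[[0,0,0],0],[[0,0,0],0],[[0,0,0],0],[[0,0,0],0],[[0,0,0],0],[[0,0,0],0],[[0,0,0],0],[[0,0,0],0],[[0,0,0],0]]' 0 40; python3 -c "
from h import *
stat()"
```

```text
t: 2.03
tcp_pos: [0.462, 0.2093, 0.0592]
tool_rot: [0.702, 0.081, -0.085, -0.702]
force: [-0.2, 0.1, 0.6]
finger_gap: 0.993
t: 2.87
tcp_pos: [0.4644, 0.2085, 0.0612]
tool_rot: [-0.702, -0.083, 0.082, 0.702]
force: [-1.5, -0.3, 6.6]
finger_gap: 0.14
t 2.87 tcp [464.4 208.5  61.2] yaw 13.35 down [ 1.3e-03  3.0e-04 -1.0e+00] F [-1.5 -0.3  6.6] gap 0.14
```

```bash
python3 -m jog '[[[0,-2,0],0],[[0,-4,0],0],[[0,-8,0],0],[[0,-12,0],0],[[0,-16,0],0],[[0,-18,0],0],[[0,-18,0],0],[[0,-18,0],0]]'; python3 -c "
from h import *
stat();go((.645,.055,.24),16.5)"
```

```text
t: 3.53
tcp_pos: [0.4641, 0.2085, 0.2412]
tool_rot: [-0.702, -0.083, 0.081, 0.702]
force: [-0.1, -0.8, -1.9]
finger_gap: 0.145
t 3.53 tcp [464.1 208.5 241.2] yaw 13.36 down [ 2.3e-03  4.0e-04 -1.0e+00] F [-0.1 -0.8 -1.9] gap 0.145
shift cm [ 14.06   0.15 -19.11] turn -0.055 rows>= 5.688936963584509
```

```bash
python3 -m jog '[[[14,0,-19],-0.055],[[14,0,-19],-0.055],[[14,0,-19],-0.055],[[14,0,-19],-0.055],[[14,0,-19],-0.055],[[14,0,-19],-0.055],[[14,0,-19],-0.055],[[14,0,-19],-0.055],[[14,0,-19],-0.055],[[14,0,-19],-0.055]]'
python3 - <<'E'
from h import *
import pickle
stat(); s=snap("wrist"); pickle.dump(s,open("w2.pkl","wb")); save(s,"w2.png",None,1.5); print(manip.sense()["force"])
E
```

```text
t: 4.37
tcp_pos: [0.642, 0.057, 0.2385]
tool_rot: [-0.699, -0.1, 0.103, 0.7]
force: [0.5, 0.4, -0.7]
finger_gap: 0.145
t 4.37 tcp [642.   57.  238.5] yaw 16.56 down [-4.6e-03  7.0e-04 -1.0e+00] F [ 0.5  0.4 -0.7] gap 0.145
[ 0.19328326 -0.31420365 -1.31593898]
```

View pics/w2.png

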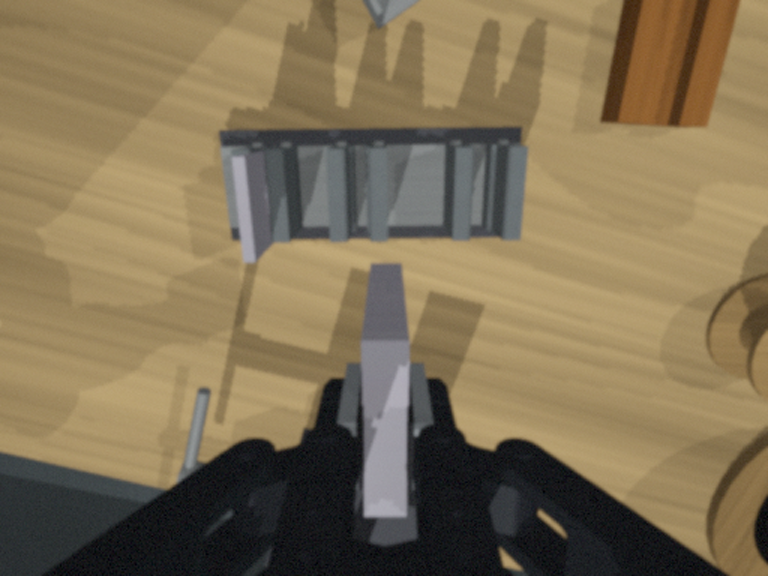

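Wrist view (1.5× px): the cheek tops of the mid pair are at cols ~338 and ~378, and the wide pair at ~462 and ~515 (rows 145–240). The thin plate is at 245. The held plate's lower edge is at (371–402, 265). Now I'll extract the cheek edges and the rack pose numerically.

Run:
```python
from h import *
import pickle
s=pickle.load(open("w2.pkl","rb")); im=s["frame"].astype(float); g=cv2.GaussianBlur(im.mean(2),(3,3),0)
a=np.radians(16.5)
for v in (120,130,140,150,156):
    p=g[v-1:v+2].mean(0); d=np.gradient(p)
    e=[(u,d[u]) for u in range(145,360) if abs(d[u])>5 and abs(d[u])>=abs(d[u-1]) and abs(d[u])>abs(d[u+1])]
    print(v,[(u+.5*(abs(d[u+1])-abs(d[u-1]))/(2*abs(d[u])-abs(d[u+1])-abs(d[u-1])+1e-9),round(x)) for u,x in e].__repr__().replace("np.float64",""))
def ry(P): return -np.sin(a)*P[:,0]+np.cos(a)*P[:,1]
print("base corners z.0", (onplane(s,np.array([[221,131],[522,127],[522,238],[233,240]])/1.5,.01)*1000).round(1).tolist())
print("cheek near/far rows z75", (onplane(s,np.array([[338,239],[378,239],[462,239],[513,239],[330,148],[515,148]])/1.5,.075)*1000).round(1).tolist())
print("thin top z115",(onplane(s,np.array([[233,152],[243,152],[245,261],[256,261]])/1.5,.115)*1000).round(1).tolist())
print("held bottom z.193",(onplane(s,np.array([[371,265],[402,265]])/1.5,.193)*1000).round(1).tolist())
print("held top z.268",(onplane(s,np.array([[363,516],[407,516]])/1.5,.268)*1000).round(1).tolist())
save(s,"w2c.png",(140,75,360,185),3.6)
```

```text
120 [((155.68029620096075), 13), ((164.35589171970443), -21), ((176.39392378979048), -6), ((189.44375703022743), -7), ((199.498870056416), 11), ((210.11124694373916), 10), ((229.71236559145353), -12), ((237.06571428569885), 7), ((267.93287435457773), 9), ((295.84951456312365), -19), ((302.49678456583973), 14), ((316.4541832668454), 8), ((322.1795909671701), -17), ((325.83510167995024), 10), ((329.5340651022969), -10), ((337.4558101471921), 12), ((349.78764805419723), 10)]
130 [((156.833103448309), 12), ((165.45537261692758), -20), ((175.24170124474108), 5), ((178.33512974048043), -10), ((190.82211259434197), -11), ((200.1904422253662), 13), ((207.8239095315434), 10), ((230.18744271305775), -12), ((237.14074074071073), 8), ((265.1691068813699), 8), ((295.6396454821028), -18), ((302.17411961987136), 15), ((315.0790884718295), 6), ((321.6122483794308), -18), ((325.27721813247587), 10), ((328.7659063625855), -11), ((336.61268939404505), 12), ((349.00490196078295), 8)]
140 [((157.87270341209754), 12), ((166.51421239642318), -20), ((179.32161753583324), -7), ((185.04674457427924), 8), ((19
[... 1032 characters left out ...]
661252897615), 12), ((230.89619771865392), -11), ((246.82853982306347), 8), ((258.3643617019881), -9), ((301.300787014222), 13), ((312.5759493672432), -8), ((335.02667984188963), 11), ((346.74456114034024), 10)]
base corners z.0 [[597.4, -84.4, 10.0], [530.8, 131.0, 10.0], [609.7, 162.7, 10.0], [677.3, -60.6, 10.0]]
cheek near/far rows z75 [[636.6, 22.6, 75.0], [629.0, 48.1, 75.0], [613.2, 101.7, 75.0], [603.6, 134.3, 75.0], [581.8, 3.1, 75.0], [549.1, 114.1, 75.0]]
thin top z115 [[596.2, -43.2, 115.0], [594.7, -38.0, 115.0], [655.0, -25.2, 115.0], [653.1, -19.0, 115.0]]
held bottom z.193 [[614.5, 42.3, 193.0], [610.8, 54.6, 193.0]]
held top z.268 [[670.4, 57.7, 268.0], [666.6, 70.6, 268.0]]
```

View pics/w2c.png

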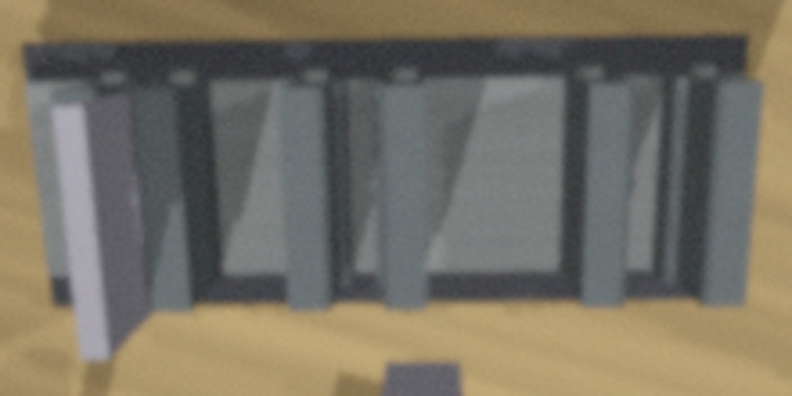

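Run:
```python
from h import *
import pickle
s=pickle.load(open("w2.pkl","rb"))
def w(u,v,z=.075): return onplane(s,[[u,v]],z)[0]*1000
for n,(a,b) in {"302":((302.5,120),(301.3,156)),"336":((337.46,120),(335.03,156)),"349":((349.79,120),(346.74,156)),"230":((229.71,120),(230.9,156)),"thin164":((164.36,120),(168.13,156))}.items():
    d=w(*b,.115 if n[0]=="t" else .075)-w(*a,.115 if n[0]=="t" else .075); print(n,np.degrees(np.arctan2(d[1],d[0])).round(2))
print("base yaw far edge",[np.degrees(np.arctan2(-(q-p)[0],(q-p)[1])).round(2) for p,q in [(w(221/1.5,131/1.5,.01),w(348,127/1.5,.01))]])
for nm,us in {"mid":(219.16,230.9,246.83,258.36),"wide":(301.3,312.58,335.03,346.74)}.items():
    P=np.array([w(u,156)for u in us]); print(nm,P.round(1).tolist(),"gaps",np.linalg.norm(np.diff(P,axis=0),axis=1).round(1),"ctr",P.mean(0).round(1))
for v in(98,160): print("x-ends",v,w(324,v).round(1),w(238.8,v).round(1))
```

```text
302 17.26
336 17.34
349 17.07
230 16.81
thin164 17.12
base yaw far edge [np.float64(17.19)]
mid [[635.0, 15.8, 75.0], [631.7, 27.0, 75.0], [627.2, 42.2, 75.0], [624.0, 53.2, 75.0]] gaps [11.7 15.8 11.5] ctr [629.5  34.6  75. ]
wide [[611.9, 94.2, 75.0], [608.7, 105.0, 75.0], [602.4, 126.4, 75.0], [599.1, 137.6, 75.0]] gaps [11.2 22.3 11.7] ctr [605.5 115.8  75. ]
x-ends 98 [553.6  96.5  75. ] [576.3  19.9  75. ]
x-ends 160 [609.3 117.3  75. ] [633.4  35.6  75. ]
```

```bash
cat >> h.py <<'E'
ux=np.array([np.cos(np.radians(17.15)),np.sin(np.radians(17.15)),0]);uy=np.array([-ux[1],ux[0],0])
def rk():
    st=manip.sense();p=st["tcp_pos"]*1000;f=st["force"]; stat(); print("rack x %.1f y %.1f z %.1f | Fx %.1f Fy %.1f Fz %.1f"%(p@ux,p@uy,p[2],f@ux,f@uy,f[2]),"tq",st["ft_torque"].round(2))
def gr(x,y,z,yaw=17.15): go((ux*x+uy*y)/1000+np.array([0,0,z/1000]),yaw)
E
python3 -c "
from h import *
rk();gr(587,-152.8,130)"
```

```text
t 4.42 tcp [642.3  57.1 239.2] yaw 16.59 down [-3.1e-03  5.0e-04 -1.0e+00] F [ 0.2 -0.3 -1.3] gap 0.144
rack x 630.6 y -134.8 z 239.2 | Fx 0.1 Fy -0.4 Fz -1.3 tq [-0.    0.02 -0.02]
shift cm [-4.31 10.93 -1.86] turn -0.01 rows>= 2.852101055229667
```

```bash
python3 -m jog '[[[-4.3,3,-1.8],-0.01],[[-4.3,6,-1.8],-0.01],[[-4.3,9,-1.8],-0.01],[[-4.3,10.9,-1.8],-0.01],[[-4.3,10.9,-1.8],-0.01],[[-4.3,10.9,-1.8],-0.01],[[-4.3,10.9,-1.8],-0.01],[[-4.3,10.9,-1.8],-0.01]]'>/dev/null
python3 - <<'E'
from h import *
import pickle
s=snap("wrist"); pickle.dump(s,open("w3.pkl","wb")); save(s,"w3.png",None,1.5); rk(); gr(587,-152.8,130)
E
```

```text
t 5.13 tcp [609.3  26.7 133.3] yaw 17.13 down [ 4.e-03 -6.e-04 -1.e+00] F [ 0.2  0.5 -1.8] gap 0.145
rack x 590.1 y -154.1 z 133.3 | Fx 0.3 Fy 0.4 Fz -1.8 tq [-0.   -0.04 -0.01]
shift cm [-0.31  0.33  0.13] turn -0.0 rows>= 0.11399275518588751
```

View pics/w3.png

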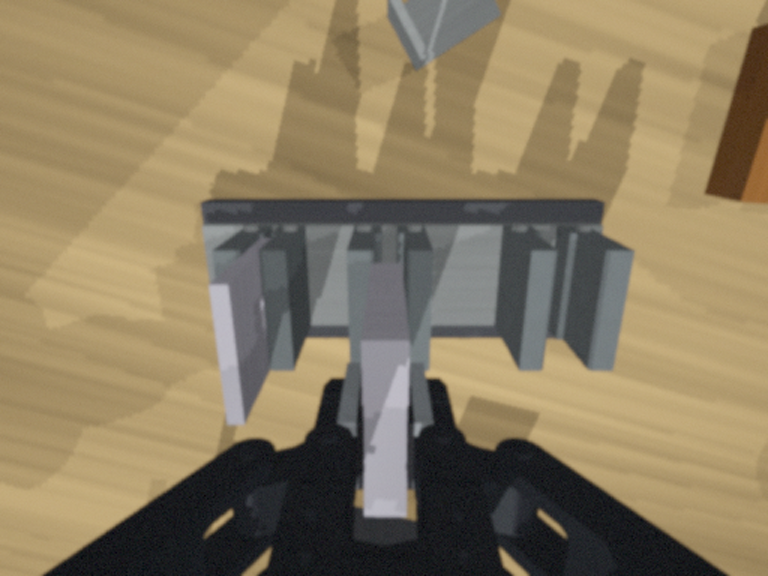

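Wrist view: the plate's lower edge (cols ~370–402, row 265) sits between the mid cheeks (left 349–372, right 408–430 at row ~250), roughly centred. I'll get it in numbers.

Run:
```python
from h import *
import pickle
s=pickle.load(open("w3.pkl","rb")); im=s["frame"].astype(float); g=cv2.GaussianBlur(im.mean(2),(3,3),0)
def edges(v,u0,u1,th=4):
    p=g[v-1:v+2].mean(0); d=np.gradient(p); o=[]
    for u in range(u0,u1):
        if abs(d[u])>th and abs(d[u])>=abs(d[u-1]) and abs(d[u])>abs(d[u+1]):
            o.append((round(float(u+.5*(abs(d[u+1])-abs(d[u-1]))/(2*abs(d[u])-abs(d[u+1])-abs(d[u-1])+1e-9)),1),round(float(d[u]))))
    return o
def W(u,v,z):return onplane(s,[[u,v]],z)[0]*1000
for v in (168,171,174,182,190,205,230,237):
    print(v,[(u,d,round(float(W(u,v,.075)@uy),1)) for u,d in edges(v,225,295)])
for v in (176,178,180): print("plate z=%.3f"%.088,[(u,d,round(float(W(u,v,.088)@uy),1)) for u,d in edges(v,240,275)])
```

```text
168 [(230.7, -7, -171.8), (248.0, -9, -160.4), (254.3, 6, -156.2), (268.6, -11, -146.8), (272.1, 6, -144.5), (288.1, 4, -133.9)]
171 [(230.6, -4, -171.9), (248.0, -11, -160.4), (254.0, 6, -156.4), (263.2, -5, -150.3), (266.0, 5, -148.5), (268.7, -10, -146.7), (272.0, 7, -144.5)]
174 [(230.9, -4, -171.8), (247.8, -7, -160.6), (254.0, 4, -156.4), (268.6, -11, -146.7), (272.1, 6, -144.4)]
182 [(231.1, -8, -171.8), (268.4, -13, -146.8), (272.0, 8, -144.4), (294.2, 10, -129.5)]
190 [(231.3, -8, -171.8), (268.6, -11, -146.6), (272.3, 6, -144.1), (291.5, 9, -131.1)]
205 [(231.8, -8, -171.8), (270.1, -7, -145.5), (284.1, 8, -135.8)]
230 [(232.8, -17, -171.6), (240.1, 10, -166.5), (272.7, -10, -143.4), (286.1, 11, -133.9)]
237 [(232.9, -16, -171.7), (240.3, 11, -166.4), (272.9, -8, -143.2), (286.0, 12, -133.8)]
plate z=0.088 [(268.5, -12, -147.3), (272.1, 6, -145.0)]
plate z=0.088 [(268.5, -12, -147.3), (272.0, 7, -145.1)]
plate z=0.088 [(268.4, -13, -147.3), (272.0, 7, -145.1)]
```

```bash
python3 -m jog '[[[-0.3,0.5,0.12],0],[[-0.3,0.8,0.12],0],[[-0.3,0.8,0.12],0],[[-0.3,0.8,0.12],0]]' >/dev/null; python3 -c "
from h import *
rk()"
python3 -m jog '[[[0,0.1,0],0],[[0,0.2,0],0],[[0,0.3,0],0],[[0,0.4,0],0],[[0,0.5,0],0],[[0,0.6,0],0],[[0,0.7,0],0],[[0,0.75,0],0],[[0,0.75,0],0]]' >/dev/null; python3 -c "
from h import *
rk()"
```

```text
t 5.47 tcp [604.4  26.8 123.1] yaw 17.09 down [-5.e-04  1.e-04 -1.e+00] F [ 0.1 -0.4 -1.2] gap 0.143
rack x 585.4 y -152.6 z 123.1 | Fx -0.0 Fy -0.4 Fz -1.2 tq [ 0.01 -0.04  0.01]
t 6.22 tcp [604.6  26.7 115.6] yaw 17.09 down [-3.e-04  0.e+00 -1.e+00] F [-0.5 -0.3 -1.4] gap 0.143
rack x 585.6 y -152.7 z 115.6 | Fx -0.6 Fy -0.1 Fz -1.4 tq [-0.01  0.    0.  ]
```

```bash
python3 -m jog '[[[0,0.15,0],0],[[0,0.3,0],0],[[0,0.45,0],0],[[0,0.6,0],0],[[0,0.75,0],0],[[0,0.75,0],0]]' >/dev/null; python3 -c "
from h import *
rk()"
python3 -m jog '[[[0,0.15,0],0],[[0,0.3,0],0],[[0,0.45,0],0],[[0,0.6,0],0],[[0,0.75,0],0],[[0,0.9,0],0],[[0,1.05,0],0],[[0,1.2,0],0],[[0,1.3,0],0],[[0,1.3,0],0]]' >/dev/null; python3 -c "
from h import *
rk()"
```

```text
t 6.72 tcp [604.4  26.8 107.9] yaw 17.09 down [-8.e-04  1.e-04 -1.e+00] F [-0.3  0.1 -1.2] gap 0.148
rack x 585.4 y -152.6 z 107.9 | Fx -0.2 Fy 0.2 Fz -1.2 tq [0.04 0.02 0.04]
t 7.55 tcp [604.5  26.8  95. ] yaw 17.08 down [-6.e-04  1.e-04 -1.e+00] F [-0.3 -0.6  0. ] gap 0.145
rack x 585.5 y -152.7 z 95.0 | Fx -0.5 Fy -0.5 Fz 0.0 tq [ 0.01  0.02 -0.01]
```

```bash
python3 -m jog '[[[0,0.1,0],0],[[0,0.2,0],0],[[0,0.3,0],0],[[0,0.4,0],0],[[0,0.5,0],0],[[0,0.6,0],0],[[0,0.7,0],0],[[0,0.75,0],0],[[0,0.75,0],0]]' >/dev/null; python3 -c "
from h import *
rk()"
python3 -m jog '[[[0,0.1,0],0],[[0,0.2,0],0],[[0,0.3,0],0],[[0,0.35,0],0],[[0,0.35,0],0]]' >/dev/null; python3 -c "
from h import *
rk()"
```

```text
t 8.3 tcp [604.6  26.7  87.6] yaw 17.08 down [-3.e-04  0.e+00 -1.e+00] F [ 0.6 -0.3 -0.4] gap 0.144
rack x 585.6 y -152.7 z 87.6 | Fx 0.5 Fy -0.5 Fz -0.4 tq [-0.02  0.03 -0.08]
t 8.72 tcp [604.9  26.7  86.2] yaw 17.09 down [ 8.e-04 -2.e-04 -1.e+00] F [-3.1 -0.1  9.6] gap 0.146
rack x 585.9 y -152.8 z 86.2 | Fx -3.0 Fy 0.8 Fz 9.6 tq [ 0.07  0.45 -0.04]
```

```bash
python3 -m jog '[[[0,-0.2,0],0],[[0,-0.2,0],0],[[0,-0.2,0],0],[[0,-0.2,0],0]]' 4 >/dev/null; python3 -c "
from h import *
rk()"
python3 -m jog '[[[0,-1,0],0],[[0,-3,0],0],[[0,-6,0],0],[[0,-10,0],0],[[0,-14,0],0],[[0,-16,0],0],[[0,-16,0],0]]' 4 >/dev/null; python3 -c "
from h import *
rk();go((.43,-.19,.20),5)"
```

```text
t 9.05 tcp [604.7  26.7  86.1] yaw 17.08 down [-0. -0. -1.] F [-0.7  0.3 -0.5] gap 0.467
rack x 585.7 y -152.8 z 86.1 | Fx -0.6 Fy 0.5 Fz -0.5 tq [-0.    0.02  0.04]
t 9.63 tcp [608.3  26.4 253.2] yaw 17.1 down [ 0.0129 -0.0018 -0.9999] F [ 0.8 -0.6  0.3] gap 0.47
rack x 589.0 y -154.2 z 253.2 | Fx 0.6 Fy -0.8 Fz 0.3 tq [0.02 0.01 0.01]
shift cm [-23.46   5.13 -15.41] turn 0.211 rows>= 6.843543354095841
```

```bash
python3 -m jog '[[[-23.5,5,-15.4],0.211],[[-23.5,5,-15.4],0.211],[[-23.5,5,-15.4],0.211],[[-23.5,5,-15.4],0.211],[[-23.5,5,-15.4],0.211],[[-23.5,5,-15.4],0.211],[[-23.5,5,-15.4],0.211],[[-23.5,5,-15.4],0.211],[[-23.5,5,-15.4],0.211],[[-23.5,5,-15.4],0.211],[[-23.5,5,-15.4],0.211],[[-23.5,5,-15.4],0.211]]' 8.5 >/dev/null
python3 - <<'E'
from h import *
import pickle
stat(); s=snap("wrist"); pickle.dump(s,open("w4.pkl","wb")); save(s,"w4.png",None,1.5); im=s["frame"]
for y in (-.19,): print(proj(s,[[.443,-.19,.09]]))
lum=im[...,2].astype(int); c=proj(s,[[.443,-.19,.09]])[0].astype(int)
x0,y0=c-[40,60]; x1,y1=c+[40,60]
m=np.zeros(im.shape[:2],np.uint8); m[y0:y1,x0:x1]=(lum>140)[y0:y1,x0:x1]
n,l,st,cc=cv2.connectedComponentsWithStats(m); i=1+np.argmax(st[1:,4]); print(st[i])
P=onplane(s,np.argwhere(l==i)[:,::-1],.09)[:,:2].astype(np.float32)*1000
print("plate",cv2.minAreaRect(P),P.mean(0))
E
```

```text
t 10.63 tcp [ 426.2 -188.5  196.5] yaw 5.13 down [ 4.e-04 -1.e-04 -1.e+00] F [ 0.1 -0.1 -0.5] gap 0.999
[[253.78967937 209.53349967]]
[ 239  175   28   66 1411]
plate ((442.2415771484375, -191.3392333984375), (19.171493530273438, 59.16843032836914), 89.42743682861328) [ 441.1205  -191.48451]
```

View pics/w4.png

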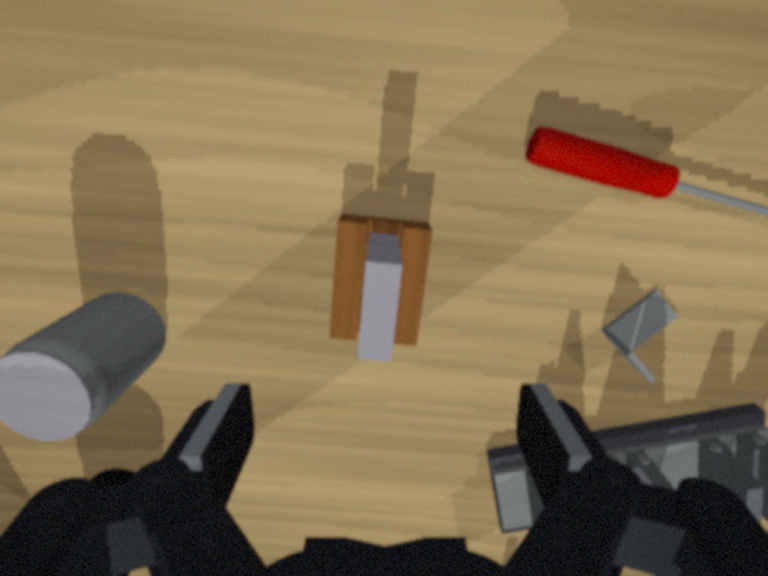

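Wrist view: the thick plate top spans (358–402, 262–360) and measures 19.2 × 59.2 mm at (442,-191), yaw -0.6°, so sizes match. The tin is well clear of the fingers.

```bash
python3 -c "
from h import *
go((.4422,-.1913,.060),-0.5)"
```

```text
shift cm [ 1.57 13.65 -0.42] turn 0.098 rows>= 3.296237255415335
```

```bash
python3 -m jog '[[[1.6,3,-0.4],0.098],[[1.6,7,-0.4],0.098],[[1.6,10.5,-0.4],0.098],[[1.6,13.6,-0.4],0.098],[[1.6,13.6,-0.4],0.098],[[1.6,13.6,-0.4],0.098]]' 8.5 50
python3 -m jog '[[[0,0,0],0],[[0,0,0],0],[[0,0,0],0],[[0,0,0],0],[[0,0,0],0],[[0,0,0],0],[[0,0,0],0],[[0,0,0],0],[[0,0,0],0],[[0,0,0],0]]' 0 50
python3 -m jog '[[[0,-2,0],0],[[0,-4,0],0],[[0,-8,0],0],[[0,-12,0],0],[[0,-16,0],0],[[0,-18,0],0],[[0,-18,0],0],[[0,-18,0],0]]'; python3 -c "
from h import *
rk();gr(635,-80,230)"
```

```text
t: 11.18
tcp_pos: [0.4412, -0.1908, 0.0592]
tool_rot: [-0.706, 0.004, -0.002, 0.708]
force: [0.2, 0.3, -0.2]
finger_gap: 0.994
t: 12.02
tcp_pos: [0.4421, -0.1924, 0.0615]
tool_rot: [0.707, -0.003, 0.004, -0.707]
force: [-0.1, 0.3, 7.5]
finger_gap: 0.224
t: 12.68
tcp_pos: [0.4416, -0.1921, 0.2412]
tool_rot: [0.708, -0.003, 0.004, -0.707]
force: [0.4, -0.3, -2.7]
finger_gap: 0.225
t 12.68 tcp [ 441.6 -192.1  241.2] yaw -0.62 down [ 0.0018 -0.0014 -1.    ] F [ 0.4 -0.3 -2.7] gap 0.225
rack x 365.3 y -313.8 z 241.2 | Fx 0.2 Fy -0.4 Fz -2.7 tq [-0.01  0.02  0.02]
shift cm [18.55  1.11 30.49] turn -0.31 rows>= 8.563639281274703
```

```bash
python3 -c "
from h import *
gr(587,-68,230)"
```

```text
shift cm [13.61  1.1  30.17] turn -0.31 rows>= 7.942278435118597
```

```bash
python3 -m jog '[[[13.6,1,30.2],-0.31],[[13.6,1,30.2],-0.31],[[13.6,1,30.2],-0.31],[[13.6,1,30.2],-0.31],[[13.6,1,30.2],-0.31],[[13.6,1,30.2],-0.31],[[13.6,1,30.2],-0.31],[[13.6,1,30.2],-0.31],[[13.6,1,30.2],-0.31],[[13.6,1,30.2],-0.31],[[13.6,1,30.2],-0.31],[[13.6,1,30.2],-0.31],[[13.6,1,30.2],-0.31],[[13.6,1,30.2],-0.31]]'>/dev/null; python3 -c "
from h import *
rk();gr(587,-68,133)"
```

```text
t 13.85 tcp [580.4 107.1 230.1] yaw 17.02 down [-9.e-04 -1.e-04 -1.e+00] F [-0.9  0.6 -2.9] gap 0.227
rack x 586.2 y -68.9 z 230.1 | Fx -0.6 Fy 0.9 Fz -2.9 tq [ 0.01 -0.02 -0.02]
shift cm [0.09 9.71 0.08] turn -0.002 rows>= 2.328145526110737
```

```bash
python3 -m jog '[[[0.1,3,0.08],-0.002],[[0.1,6,0.08],-0.002],[[0.1,8.5,0.08],-0.002],[[0.1,9.7,0.08],-0.002],[[0.1,9.7,0.08],-0.002],[[0.1,9.7,0.08],-0.002],[[0.1,9.7,0.08],-0.002],[[0.1,9.7,0.08],-0.002]]'>/dev/null
python3 - <<'E'
from h import *
import pickle
s=snap("wrist"); pickle.dump(s,open("w5.pkl","wb")); save(s,"w5.png",None,1.5); rk()
im=s["frame"].astype(float); g=cv2.GaussianBlur(im.mean(2),(3,3),0)
def edges(v,u0,u1,th=4):
    p=g[v-1:v+2].mean(0); d=np.gradient(p); o=[]
    for u in range(u0,u1):
        if abs(d[u])>th and abs(d[u])>=abs(d[u-1]) and abs(d[u])>abs(d[u+1]):
            o.append((round(float(u+.5*(abs(d[u+1])-abs(d[u-1]))/(2*abs(d[u])-abs(d[u+1])-abs(d[u-1])+1e-9)),1),round(float(d[u]))))
    return o
def W(u,v,z):return onplane(s,[[u,v]],z)[0]*1000
for v in (166,170,174,182,205,230,237):
    print(v,[(u,d,round(float(W(u,v,.075)@uy),1)) for u,d in edges(v,215,305)])
for v in (178,180): print("plate",[(u,d,round(float(W(u,v,.088)@uy),1)) for u,d in edges(v,225,290)])
E
```

```text
t 14.57 tcp [582.8 109.3 135. ] yaw 17.24 down [ 0.0034 -0.     -1.    ] F [-0.2  0.4 -2.5] gap 0.23
rack x 589.1 y -67.4 z 135.0 | Fx -0.0 Fy 0.4 Fz -2.5 tq [-0.02  0.01  0.01]
166 [(224.7, -15, -89.4), (249.5, 5, -72.9), (262.7, 8, -64.1), (266.1, -9, -61.9), (271.1, -12, -58.6), (290.8, 12, -45.5), (295.7, -5, -42.2), (299.0, 9, -40.1), (301.7, 10, -38.3)]
170 [(241.1, -12, -78.5), (249.4, 6, -73.0), (261.8, 10, -64.7), (265.5, -10, -62.3), (271.2, -13, -58.5), (275.2, 6, -55.8), (291.7, 8, -44.8), (295.6, -5, -42.2), (298.6, 8, -40.2), (302.0, 10, -37.9)]
174 [(241.2, -11, -78.5), (249.3, 7, -73.1), (260.4, 10, -65.7), (265.6, -10, -62.2), (271.1, -14, -58.5), (275.1, 6, -55.8), (291.3, 7, -45.0), (295.1, -5, -42.4), (298.3, 9, -40.3), (300.9, 10, -38.5)]
182 [(224.2, -8, -90.1), (274.1, -6, -56.4), (291.0, 6, -45.0), (294.8, -6, -42.4), (299.0, 12, -39.6)]
205 [(224.9, -7, -90.2), (277.4, -4, -53.8), (289.4, 14, -45.5), (294.3, -14, -42.1), (297.8, 13, -39.6)]
230 [(226.2, -15, -89.9), (231.4, 6, -86.2), (268.4, 8, -59.8), (281.1, -11, -50.7), (289.1, 7, -45.0)]
237 [(226.6, -13, -89.8), (231.5, 9, -86.3), (266.4, 11, -61.2), (281.0, -19, -50.6), (288.7, 8, -45.1)]
plate [(239.5, -5, -78.9), (272.9, -6, -57.9)]
plate [(239.1, -4, -79.2), (274.0, -7, -57.2)]
```

View pics/w5.png

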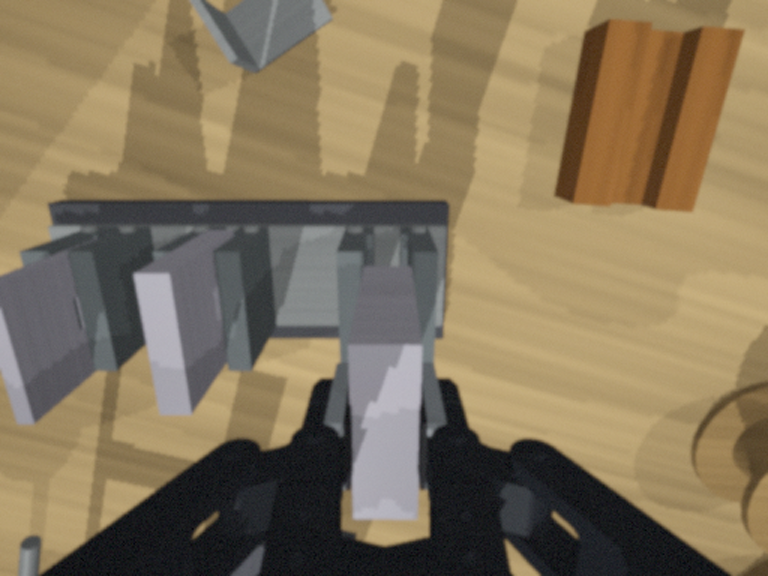

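Picture 10: the medium plate stands upright in the mid slot, level with the thin one. The thick plate (cols 360–420, row 265) sits over the wide mouth, with cheek edges at -78.5/-55.8, so centre ≈ -67.3.

```bash
python3 -m jog '[[[0,0.4,0],0],[[0,0.7,0],0],[[0,0.8,0],0],[[0,0.8,0],0],[[0,0.8,0],0]]' >/dev/null; python3 -c "
from h import *
rk()"
```

```text
t 14.98 tcp [581.4 109.5 125.2] yaw 17.26 down [-4.e-04  0.e+00 -1.e+00] F [-0.1  0.  -2.8] gap 0.225
rack x 587.9 y -66.8 z 125.2 | Fx -0.1 Fy 0.0 Fz -2.8 tq [ 0.01 -0.    0.01]
```

Shift -0.5 mm in y, then feel down.

```bash
python3 -m jog '[[[0,0.1,-0.05],0],[[0,0.2,-0.05],0],[[0,0.3,-0.05],0],[[0,0.4,-0.05],0],[[0,0.5,-0.05],0],[[0,0.6,-0.05],0],[[0,0.7,-0.05],0],[[0,0.7,-0.05],0]]' >/dev/null; python3 -c "
from h import *
rk()"
python3 -m jog '[[[0,0.1,0],0],[[0,0.2,0],0],[[0,0.3,0],0],[[0,0.3,0],0]]' >/dev/null; python3 -c "
from h import *
rk()"
```

```text
t 15.65 tcp [581.6 109.  118. ] yaw 17.26 down [-5.e-04 -0.e+00 -1.e+00] F [ 0.4  0.1 -2.1] gap 0.227
rack x 587.8 y -67.3 z 118.0 | Fx 0.4 Fy -0.1 Fz -2.1 tq [-0.01  0.02  0.03]
t 15.98 tcp [581.6 109.  115.1] yaw 17.26 down [-4.e-04 -0.e+00 -1.e+00] F [-0.1  0.8 -1.9] gap 0.226
rack x 587.9 y -67.3 z 115.1 | Fx 0.2 Fy 0.8 Fz -1.9 tq [-0.    0.   -0.01]
```

It's in the mouth with no force (bottom ≈ 4–5 mm below the tops). Continuing gently.

```bash
python3 -m jog '[[[0,0.15,0],0],[[0,0.3,0],0],[[0,0.45,0],0],[[0,0.6,0],0],[[0,0.75,0],0],[[0,0.75,0],0]]' >/dev/null; python3 -c "
from h import *
rk()"
python3 -m jog '[[[0,0.15,0],0],[[0,0.3,0],0],[[0,0.45,0],0],[[0,0.6,0],0],[[0,0.75,0],0],[[0,0.9,0],0],[[0,1.05,0],0],[[0,1.2,0],0],[[0,1.2,0],0]]' >/dev/null; python3 -c "
from h import *
rk()"
python3 -m jog '[[[0,0.1,0],0],[[0,0.2,0],0],[[0,0.3,0],0],[[0,0.4,0],0],[[0,0.5,0],0],[[0,0.6,0],0],[[0,0.75,0],0],[[0,0.75,0],0]]' >/dev/null; python3 -c "
from h import *
rk()"
```

```text
t 16.48 tcp [581.4 109.  107.4] yaw 17.26 down [-8.e-04 -0.e+00 -1.e+00] F [ 1.1  0.4 -2. ] gap 0.223
rack x 587.7 y -67.3 z 107.4 | Fx 1.2 Fy 0.0 Fz -2.0 tq [-0.08 -0.03 -0.  ]
t 17.23 tcp [581.5 109.   95.5] yaw 17.26 down [-7.e-04  0.e+00 -1.e+00] F [ 0.2  0.2 -2.6] gap 0.222
rack x 587.8 y -67.3 z 95.5 | Fx 0.3 Fy 0.2 Fz -2.6 tq [0.03 0.01 0.08]
t 17.9 tcp [581.5 109.   88. ] yaw 17.26 down [-6.e-04 -0.e+00 -1.e+00] F [-0.  -0.  -2.4] gap 0.22
rack x 587.8 y -67.3 z 88.0 | Fx -0.0 Fy 0.0 Fz -2.4 tq [0.01 0.03 0.  ]
```

```bash
python3 -m jog '[[[0,0.1,0],0],[[0,0.2,0],0],[[0,0.3,0],0],[[0,0.35,0],0],[[0,0.35,0],0]]' >/dev/null; python3 -c "
from h import *
rk()"
```

```text
t 18.32 tcp [581.9 109.1  86.5] yaw 17.27 down [ 7.e-04 -1.e-04 -1.e+00] F [-2.6  0.2  7.9] gap 0.225
rack x 588.1 y -67.4 z 86.5 | Fx -2.4 Fy 0.9 Fz 7.9 tq [-0.04  0.46 -0.01]
```

Home, same level as the medium plate. Release and retreat up and outward, then inspect.

```bash
python3 -m jog '[[[0,-0.2,0],0],[[0,-0.2,0],0],[[0,-0.2,0],0],[[0,-0.2,0],0]]' 4.5 >/dev/null; python3 -c "
from h import *
rk()"
python3 -m jog '[[[0,-1,0],0],[[0,-3,0],0],[[0,-6,0],0],[[0,-10,0],0],[[0,-14,0],0],[[5,-16,0],0],[[9,-16,0],0],[[9,-16,0],0],[[9,-16,0],0],[[9,-16,0],0]]' 4.5 >/dev/null
python3 - <<'E'
from h import *
rk(); w=snap("wrist"); s=snap("side"); 
save(w,"w6.png",None,1.5); save(s,"s6.png",(230,140,360,250),5)
E
```

```text
t 18.65 tcp [582.  109.   86.9] yaw 17.26 down [ 5.e-04 -0.e+00 -1.e+00] F [-0.2  0.5  0. ] gap 0.525
rack x 588.2 y -67.5 z 86.9 | Fx -0.1 Fy 0.5 Fz 0.0 tq [-0.05 -0.02  0.02]
t 19.48 tcp [667.1 135.7 246.5] yaw 17.28 down [-1.6e-03 -2.0e-04 -1.0e+00] F [-0.1 -0.6  0.2] gap 0.526
rack x 677.5 y -67.0 z 246.5 | Fx -0.3 Fy -0.5 Fz 0.2 tq [-0.03  0.   -0.02]
```

View pics/s6.png

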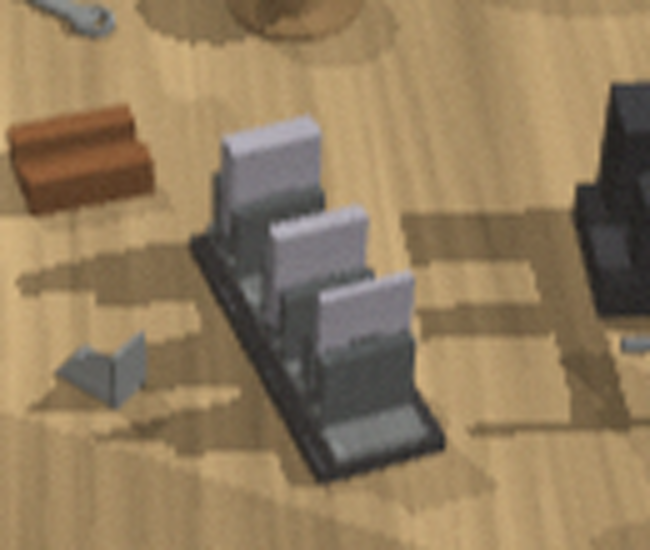

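View pics/w6.png

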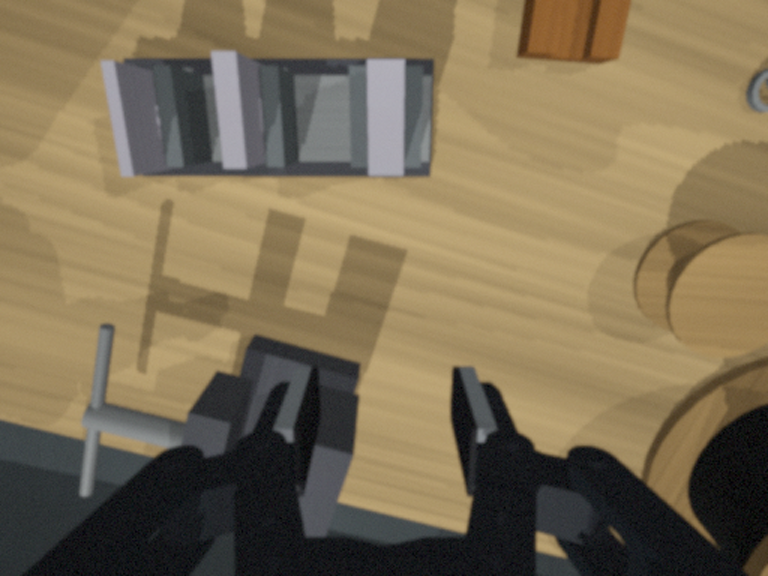

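Both views agree. The three plates stand upright at the same height in their slots, the fingers are clear, and the medium plate sits only ~4–5 mm off along its slot (limit 12 mm).

```bash
python3 -c "
from h import *
workorder.sign_off(); stat()"
```

```text
the job is handed in; nothing more can be done
the job is handed in; nothing more can be done
```

I put the medium plate in the middle slot and the thick plate in the wide slot, let both go, and handed the job in at about 19.6 s of the 72 s allowed. No verdict was reported.

- **Finding the mouths:** the wrist camera put the middle jaws about 8.5 mm to the -y side of nominal and the wide jaws about 6 mm to the +y side. I then felt each plate in with small downward steps, and neither caught a cheek on the way.
- **Seating:** each plate stopped on its step at almost the same height (TCP 86.2 and 86.5 mm). The contact readings there were about 10 N and 8 N, well under the 25 N at which the jaws slide and the 35 N limit.
- **Last pictures:** the side and wrist views show all three plates upright and level, with the fingers clear. The thin plate, and the bystanders visible in those two views, look undisturbed.
- **Left as is:** the medium plate sits about 4–5 mm off centre along its slot by eye, inside the 12 mm tolerance.

No check failed. The last checks of level, uprightness and the bystanders were by eye only, and the last pictures do not cover the whole bench.

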